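# Load the bench shaker and start it at its guarded switch

## Task

Stand the smaller white bottle upright on the round platform of the shaker and let go of it. Then start the shaker: lift the sprung guard over its switch by 30 degrees or more, flip the toggle beneath fully over to the other side, toward the platform, and let the guard drop shut again. Leave the bigger bottle and the weights where they are.

Things in the scene. Friction and masses are not known exactly. Their poses are not given: they have to be found in the camera images.
- bottle_mid (a point): the smaller plastic bottle, white, round, capped, 48 mm in diameter and 107 mm high with shoulders above about 75 mm; starts upright on the bench. This point is on its axis half-way up, 53.5 mm above its base; z is its own axis, upward
- platform (a point): centre of the top of the shaker's round platform: flat black rubber, 122 mm across, 64 mm above the bench. The shaker is a fixed white flat box, 150 mm deep, 330 mm wide, its top 50 mm above the bench. Axes: x to the shaker's back, y to its left (the platform's end), z up. The guarded switch is at its right end, straight along -y of this point
- guard_lip (a point): middle of the outer edge of the guard's lip; moves with the guard. The guard is a bare steel hood, open below and at its right end, 82 mm wide (76 inside). Its lip, 60 mm wide, 4 thick, stands 20 mm out from the top of the open end (platform's -y, to the right), 105 mm above the bench when shut, 50 mm free beneath. The hinge (along platform's x) is then 125 mm toward +y and 50 mm below this point
- toggle_tip (a point): middle of the top of the toggle; moves with it. A flat bat, its black end 24 mm wide (along platform's x), 10 thick, 20 long; 46 mm from pivot to this point. The pivot is 54 mm above the bench and 71 mm toward the platform (+y) from the outer edge of the shut guard's lip. At the start it leans to the right, hidden under the guard, its top 95 mm above the bench
- guard (a joint): angle of the guard, rad: 0 shut, grows as its lip is lifted, stop at 1.6. A weak spring (0.6 to 0.9 N at the lip with its weight) always drives it shut: it stays up only while it rests on something. A finger under the lip, sloping down toward the platform, can lift it and, with the guard lying on it, reach in to the toggle; drawn out the way it came, it lets the guard drop
- toggle (a joint): angle of the toggle, rad: 0 leaning fully to the right, toward the lip (off), 0.9 leaning fully to the left, toward the platform (on), with hard stops at both; stays where it is left, takes 1 to 2 N at its top
- big_mid (a point): the bigger bottle, bystander, 62 mm in diameter, 137 mm high, with a coloured cap; this point is on its axis half-way up
- w200_mid (a point): the largest of three metal knobbed weights on the bench, bystander, 30 mm in diameter, 52 mm high; this point is half-way up
- w100_mid (a point): the middle one of the weights, bystander, 24 mm in diameter, 42 mm high; this point is half-way up
- w50_mid (a point): the smallest of the weights, bystander, 18 mm in diameter, 34 mm high; this point is half-way up

How it is judged:
On the way, in this order (a step that is already met when the one before it is completed fails the run):
1. the smaller bottle stands upright on the platform (horizontal distance between bottle_mid and platform below 0.042 m and z of bottle_mid in the frame of platform between 0.049 and 0.058 m and angle between bottle_mid's own z axis and vertical below 0.1 rad), for 0.2 s.
2. the guard is lifted, the toggle still off (value of joint guard above 0.4 rad and value of joint toggle below 0.25 rad), for 0.05 s.
3. the toggle is flipped toward the platform while the guard is up (value of joint guard above 0.2 rad and value of joint toggle above 0.72 rad), for 0.05 s.
At the end, for the whole second after the job is handed in: the guard is shut (within 0.06 rad), the toggle leans toward the platform (beyond 0.72 of 0.9 rad), and the smaller bottle stands upright (within 0.1 rad) on the platform, its axis within 42 mm of the centre (all of step 1 and value of joint guard below 0.06 rad and value of joint toggle above 0.72 rad); the robot touches nothing.
It fails at once if the bigger bottle or a weight is moved more than 30 mm (distance of any of big_mid, w200_mid, w100_mid, w50_mid from where it was at the start of the episode above 0.03 m).
It also fails if it takes over 61 s, if anything falls off the work surface, if the arm or the gripper's body presses on something with over 40 N, if the wrist force passes 120 N, or if a joint passes its speed limit or range.

## Robot

A 6-joint arm with a two-finger parallel gripper is mounted at the origin on a cart in front of the work surface, level with it; the furniture and walls round the work are solid. World frame = base frame: x ahead of the robot, y to its left, z up, the work surface at z = 0. Lengths are in m, angles in rad, forces in N, time in s.
With the tool pointing down it reaches from about 0.35 to 0.8 m from the base axis. Payload 7.3 kg.
Tool frame: the origin (TCP) lies between the finger pads; the fingertips stand 25 mm ahead of it and the grasp point (between the pads) lies 6 mm ahead of it (r.tip_extent is the distance from the TCP to the fingertips, in m); z points along the fingers, y is the direction in which the jaws open and shut (so a half turn about z gives the same grasp; the last joint's range is limited). The gripper opens to 85 mm and grips with 20 to 120 N. Pads are 22 mm wide; open, the fingers measure 114 mm over their backs; the gripper's body (76 mm by 85 mm) begins 54 mm behind the grasp point. The pads swing forward as they close: fully open they stand 13 mm farther back than shut.
Start: joints at [1.09, 0.342, 1.524, -0, 1.275, -0.146], TCP at [0.172, 0.496, 0.222] pointing down, gripper open.
Joint ranges: [-2.53, 2.53], [-0.77, 2.02], [0.04, 2.7], [-1, 4.14], [0.28, 2.66], [-3.11, 3.11]. Speed limits (rad/s): [2.57, 2.57, 3.14, 3.14, 3.14, 3.14].

## Interface

Orientations are given as a unit quaternion [x, y, z, w].
In Python, from workcell import r, command_gripper, optics gives the robot as it stands. The module is installed in compiled form; this text tells all that it offers. Calls block until the motion is done:
- r.reach(position, orientation): joint-space move of the TCP to a pose.
- r.move_straight(position, orientation=None, speed=0.15, max_force=None): straight line of the TCP; orientation=None keeps the orientation; speed is the mean speed in m/s. With max_force (N) it stops when the force on the tool has changed by that much, and returns True; else False.
- r.movej(angles): joint-space move.
- command_gripper(opening, force=None): finger opening in m; force is the grip in N (None keeps the last); returns when the fingers have stopped.
- r.hold(seconds).
- r.solve_ik(position, orientation): joint angles nearest the present ones, or None.
- r.read_state(): the state.
- optics.get_image(name): name is "scene" or "side" or "wrist"; returns (picture, depth): 480x640x3 uint8, red, green, blue; 480x640 float32, m along the optical axis (not along the pixel's ray), 0 where there is no reading.
- optics.camera_model(name): a dict with "K" (3x3 intrinsics, pixels), "R" (3x3) and "t" (3): a world point X has camera coordinates R X + t; the wrist camera has in their place "tool_from_camera" (4x4, takes a point from camera to tool coordinates, whose origin is the TCP and whose axes are the flange's). Camera axes: x right, y down, z forward; pixel columns grow to the right and rows downward; lengths in m; the calibration is good to about 2 mm. A picture is of the moment at which its call begins: read the wrist's pose just before it. camera_model takes no time and is no camera call.
A pose or a line that the arm cannot do raises r.PlanningError and nothing moves.
- r.finish_job(): hands the job in, once; it reports no verdict.
The state is a dict: "time_s": time; "joint_positions": joint angles; "dq": joint speeds; "tau": joint torques, N m; "eef_pos": TCP position; "eef_rot": TCP orientation; "contact_force": force on the tool from outside, world axes, zero at the start; "torque": the same for the moment, N m; "grip_width": finger opening in m.
Only numpy, scipy, OpenCV 4.12 (cv2) and the standard library are available. Lean on these libraries where they do the work, as an engineer would, in place of code of your own. Each camera call takes 0.05 s, during which the arm holds its last target. There are 200 camera calls.

## Working session

There is one attempt and no reset: what is moved stays moved. The work goes in short steps, each a Python script; the robot and the scene stay as the last script left them, time stands still between calls to the robot, and variables do not carry over. Pictures are saved under pics/ and viewed, about 8 in all and at most 12, crops included, and the job is handed in when it is done.

```bash
mkdir -p pics; ls; cat > h.py <<'E'
import numpy as np, cv2
from workcell import r, command_gripper, optics
from scipy.spatial.transform import Rotation as Ro
def snap(n,tag):
    s=r.read_state(); im,d=optics.get_image(n); cv2.imwrite(f'pics/{tag}.png',im[:,:,::-1]); np.savez(f'pics/{tag}.npz',im=im,d=d,p=s['eef_pos'],q=s['eef_rot']); return im,d
def cam(n,tag):
    m=optics.camera_model(n); z=np.load(f'pics/{tag}.npz'); K=np.array(m['K'])
    if n=='wrist':
        T=np.array(m['tool_from_camera']); R=Ro.from_quat(z['q']).as_matrix()
        Rw=R@T[:3,:3]; o=R@T[:3,3]+z['p']
    else: Rw=np.array(m['R']).T; o=-Rw@np.array(m['t'])
    return K,Rw,o,z['d'],z['im']
def pix(n,tag,u,v):
    K,Rw,o,d,_=cam(n,tag); return o+Rw@(np.linalg.inv(K)@[u,v,1])*d[int(v),int(u)]
def cloud(n,tag):
    K,Rw,o,d,im=cam(n,tag); v,u=np.mgrid[:480,:640]
    P=np.stack([u,v,np.ones_like(u)],-1)@np.linalg.inv(K).T*d[...,None]@Rw.T+o
    P[d==0]=np.nan
    return P,im
def ray(n,tag,u,v):
    K,Rw,o,_,_=cam(n,tag); w=Rw@np.linalg.inv(K)@[u,v,1]; return o,w/np.linalg.norm(w)
E
python3 - <<'E'
from h import *
for n in('scene','side'): snap(n,n)
a=np.hstack([cv2.imread('pics/scene.png'),cv2.imread('pics/side.png')])
print(r.read_state())
for n in('scene','side'):
    _,R,o,_,_=cam(n,n);print(n,o,R[:,2])
E
```

```text
pics
{'time_s': 0.1, 'joint_positions': array([ 1.09003092e+00,  3.42662336e-01,  1.52492146e+00, -2.38638640e-05,
        1.27539410e+00, -1.46002073e-01]), 'dq': array([-0.00020039, -0.00090337, -0.00178277,  0.00090029,  0.00029809,
       -0.00074422]), 'tau': array([ 2.46774056e-03, -4.34448838e+01, -2.46490967e+01, -2.31689262e-05,
        4.68654951e-03,  4.10197367e-05]), 'eef_pos': array([0.1723008 , 0.49552961, 0.22109065]), 'eef_rot': array([ 1.66597710e-01,  9.86024707e-01, -6.62409966e-04, -2.02665242e-04]), 'contact_force': array([-0.33497096,  0.40933466, -0.1355641 ]), 'torque': array([-0.01106852, -0.03261364, -0.01139361]), 'grip_width': 0.08526011092041429}
scene [-0.12999804  0.81964133  1.21823322] [ 0.45450944 -0.53274579 -0.7138649 ]
side [ 0.19814222 -0.90640279  0.45504274] [ 0.37242115  0.85917463 -0.35088666]
```

View pics/scene.png

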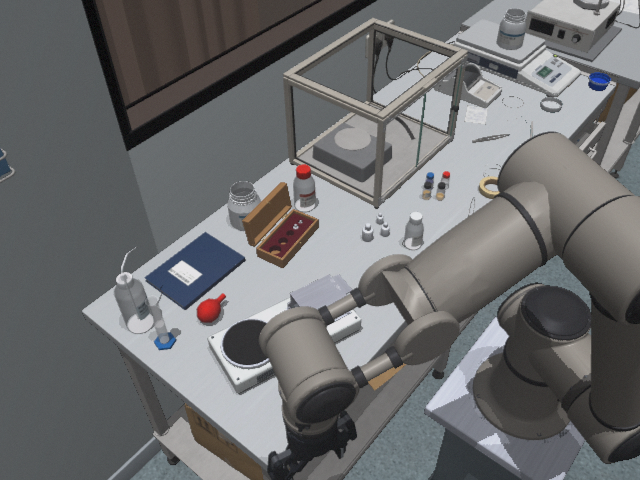

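View pics/side.png

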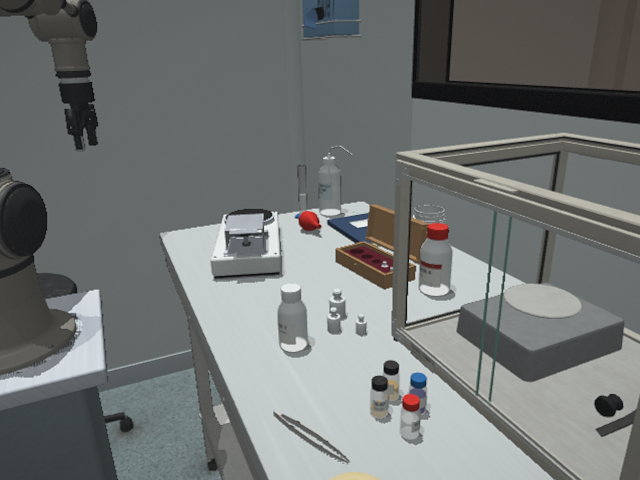

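The scene view has the small white bottle at about (414,230), three weights near (376,227), the shaker platform at about (245,342) and the guard at about (320,293). In the side view the bottle is at (292,320), the guard at about (245,233), and the big red-capped bottle at (435,260).

```bash
python3 - <<'E'
from h import *
np.set_printoptions(precision=4,suppress=True)
for n,pts in(('scene',[(416,217),(414,230),(414,240),(245,342),(235,335),(320,293),(345,285),(300,290),(340,310),(368,230),(304,172),(215,345),(355,325)]),
 ('side',[(291,291),(292,320),(292,335),(247,214),(245,222),(245,235),(229,245),(263,245),(334,318),(362,325),(338,300),(437,230),(216,272),(278,272)])):
    for p in pts: print(n,p,pix(n,n,*p))
# bottle by cloud (per cam)
for n in('scene','side'):
    P,im=cloud(n,n)
    b=pix(n,n,*((414,230) if n=='scene' else (292,320)))
    m=(np.hypot(P[...,0]-b[0],P[...,1]-b[1])<.06)&(P[...,2]>.015)&(P[...,2]<.2)
    Q=P[m]; print(n,len(Q),'top',Q[:,2].max())
    B=Q[(Q[:,2]<.07)]
    from scipy.optimize import least_squares
    f=least_squares(lambda c:np.hypot(B[:,0]-c[0],B[:,1]-c[1])-.024,b[:2],loss='soft_l1',f_scale=.002); print('axis',f.x,np.abs(f.fun).mean())
    T=Q[Q[:,2]>Q[:,2].max()-.006]; print('capcentre',T.mean(0))
    # platform: z 0.058-0.07 dark
    s=(P[...,2]>.058)&(P[...,2]<.07)&(im.max(-1)<70)&(P[...,1]>.1)&(P[...,0]<.9)
    print('plat',s.sum(),np.nanmedian(P[s],0),np.nanmin(P[s],0),np.nanmax(P[s],0))
a=cv2.imread('pics/side.png')[195:285,195:300]; b=cv2.imread('pics/scene.png')[260:400,190:390]
a=cv2.resize(a,None,fx=4.2,fy=4.2,interpolation=2);b=cv2.resize(b,None,fx=1.75,fy=1.75,interpolation=2)
o=np.zeros((400,800,3),np.uint8);o[:378,:441]=a;o[:245,445:795]=b
cv2.imwrite('pics/c1.png',o)
E
```

```text
scene (416, 217) [ 0.4323 -0.2232  0.1079]
scene (414, 230) [ 0.4278 -0.2129  0.0715]
scene (414, 240) [ 0.4233 -0.2116  0.0383]
scene (245, 342) [0.5312 0.3113 0.0625]
scene (235, 335) [0.5605 0.313  0.0654]
scene (320, 293) [0.4681 0.1224 0.1028]
scene (345, 285) [0.4374 0.0679 0.1035]
scene (300, 290) [0.5092 0.1453 0.1042]
scene (340, 310) [0.1797 0.4193 0.5684]
scene (368, 230) [ 0.5418 -0.1689  0.0356]
scene (304, 172) [ 0.7566 -0.161   0.1322]
scene (215, 345) [0.5862 0.3538 0.0491]
scene (355, 325) [0.3799 0.1027 0.0334]
side (291, 291) [ 0.4361 -0.2458  0.1071]
side (292, 320) [ 0.4323 -0.2541  0.0605]
side (292, 335) [ 0.4303 -0.2562  0.0349]
side (247, 214) [0.5255 0.313  0.0635]
side (245, 222) [0.4681 0.1217 0.1072]
side (245, 235) [0.462  0.1078 0.0819]
side (229, 245) [0.4324 0.1439 0.0511]
side (263, 245) [0.4875 0.0602 0.0698]
side (334, 318) [ 0.5187 -0.2269  0.0283]
side (362, 325) [ 0.5578 -0.2553  0.0192]
side (338, 300) [ 0.5483 -0.1825  0.0353]
side (437, 230) [ 0.7568 -0.1855  0.1357]
side (216, 272) [0.3845 0.0805 0.0191]
side (278, 272) [0.5111 0.0398 0.0092]
scene 534 top 0.1118977300427697
axis [ 0.438  -0.2311] 0.0018817686726249787
capcentre [ 0.4338 -0.2264  0.1077]
plat 1364 [0.5334 0.3162 0.0625] [0.4664 0.2463 0.058 ] [0.5841 0.364  0.0698]
side 1554 top 0.10779067630606592
axis [ 0.4393 -0.2327] 0.000781927301929601
capcentre [ 0.4383 -0.2368  0.1059]
plat 232 [0.5389 0.323  0.0636] [0.4186 0.1021 0.058 ] [0.5852 0.3611 0.0688]
```

View pics/c1.png

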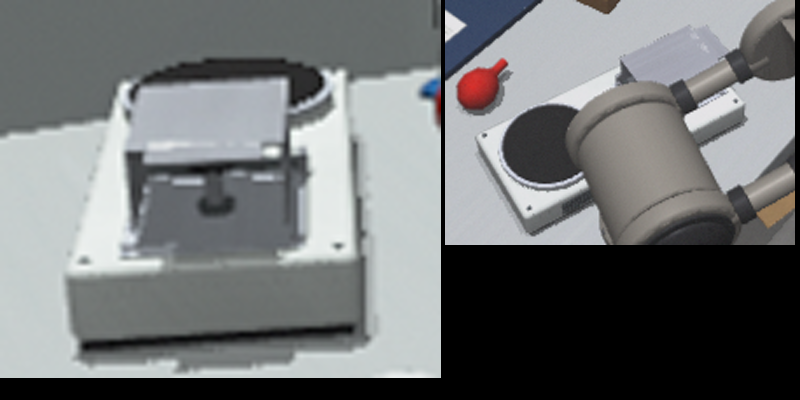

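The crop shows the guard's lip and roof, with the black toggle visible under it. The two cameras agree on the bottle axis, (0.439,-0.232), and on a cap top of 0.107. Next I take a wrist view over the shaker to get its frame, then pick the bottle.

```bash
cat >> h.py <<'E'
def quat(z,y):
    z=np.array(z,float);z/=np.linalg.norm(z);y=np.array(y,float);y-=z*(y@z);y/=np.linalg.norm(y)
    return Ro.from_matrix(np.stack([np.cross(y,z),y,z],1)).as_quat()
E
python3 - <<'E'
from h import *
np.set_printoptions(precision=4,suppress=True)
print(optics.camera_model('wrist')['tool_from_camera'],r.tip_extent)
q=quat([0,0,-1],[.167,.986,0]) if 0 else r.read_state()['eef_rot']
q=quat([0,0,-1],Ro.from_quat(q).as_matrix()[:,1])
r.reach([.45,.2,.38],q); snap('wrist','w1')
r.reach([.45,.10,.36],q); snap('wrist','w2'); snap('scene','scene2')
P1,i1=cloud('wrist','w1');P2,i2=cloud('wrist','w2')
for P,im in((P1,i1),(P2,i2)):
    s=(P[...,2]>.056)&(P[...,2]<.072)&(im.max(-1)<70)&(P[...,1]>.2)
    if s.sum()>300:
        c,rad=cv2.minEnclosingCircle(P[s][:,:2].astype(np.float32)); print('plat',s.sum(),P[s].mean(0),np.median(P[s][:,2]),c,rad)
    t=(P[...,2]>.046)&(P[...,2]<.054)&(P[...,0]>.3)&(P[...,0]<.75)&(P[...,1]>-.05)
    print('box',t.sum(),cv2.minAreaRect(P[t][:,:2].astype(np.float32)))
    g=(P[...,2]>.098)&(P[...,2]<.112)&(P[...,1]<.25)&(P[...,1]>0)
    print('guardtop',g.sum(),np.median(P[g],0),cv2.minAreaRect(P[g][:,:2].astype(np.float32)))
cv2.imwrite('pics/c2.png',np.hstack([cv2.resize(i[:,:,::-1],(400,300)) for i in(i1,i2)]))
print(r.read_state()['time_s'])
E
```

```text
[[ 0.0014 -0.951  -0.3093  0.0788]
 [ 1.      0.0014  0.0001  0.0004]
 [ 0.0003 -0.3093  0.951  -0.1513]
 [ 0.      0.      0.      1.    ]] 0.025
plat 7570 [0.5273 0.3026 0.0631] 0.06311744504272618 (0.6338068246841431, 0.3288630247116089) 0.16969367861747742
box 13630 ((0.5527932643890381, 0.22100989520549774), (0.3661712408065796, 0.3541494309902191), 4.389364719390869)
guardtop 7981 [0.4653 0.1216 0.106 ] ((0.5931052565574646, 0.07597529888153076), (0.12844912707805634, 0.34944993257522583), 71.31307220458984)
plat 8768 [0.5266 0.3023 0.0631] 0.06311721388202696 (0.6251405477523804, 0.34100404381752014) 0.16571831703186035
box 15540 ((0.5546214580535889, 0.22044341266155243), (0.3684052526950836, 0.3559873104095459), 3.728440284729004)
guardtop 9300 [0.4652 0.1213 0.106 ] ((0.6035020351409912, 0.07276879251003265), (0.12844590842723846, 0.3712427020072937), 71.31442260742188)
2.3417
```

View pics/c2.png

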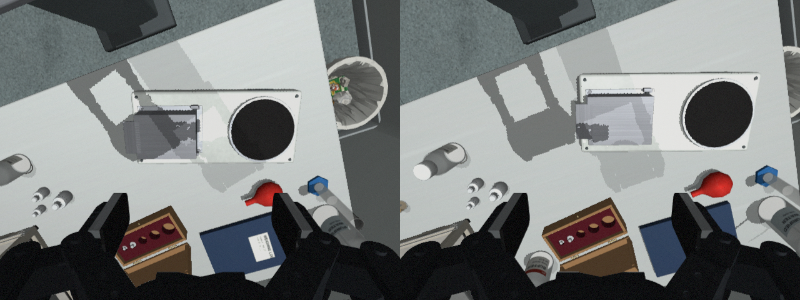

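Both wrist views show the whole shaker: platform at about (263,130) left and (717,113) right, guard at about (165,132) and (615,118). I'll fit these from connected components and then do the pick and place.

```bash
python3 - <<'E'
from h import *
np.set_printoptions(precision=4,suppress=True)
def big(m,seed):
    n,l=cv2.connectedComponents(m.astype(np.uint8)); return l==l[seed[1],seed[0]]
for tag,sp,sg in(('w1',(421,208),(264,220)),('w2',(507,181),(344,190))):
    P,im=cloud('wrist',tag)
    s=big((P[...,2]>.056)&(P[...,2]<.07)&(im.max(-1)<60),sp)
    print('plat',s.sum(),P[s].mean(0),cv2.minEnclosingCircle(P[s][:,:2].astype(np.float32)))
    for nm,lo,hi,sd in(('box',.04,.075,sp),('guard',.098,.115,sg)):
        t=big((P[...,2]>lo)&(P[...,2]<hi),sd); R=cv2.minAreaRect(P[t][:,:2].astype(np.float32))
        print(nm,t.sum(),np.median(P[t][:,2]),R, cv2.boxPoints(R).round(4).tolist())
E
```

```text
plat 7493 [0.5261 0.3021 0.0631] ((0.5278087854385376, 0.30160680413246155), 0.06065598875284195)
box 22952 0.05023880671280559 ((0.49965623021125793, 0.21713513135910034), (0.3307448625564575, 0.15102837979793549), 71.42364501953125) [[0.37540000677108765, 0.0843999981880188], [0.5185999870300293, 0.03629999980330467], [0.6238999962806702, 0.3497999906539917], [0.48080000281333923, 0.3978999853134155]]
guard 7876 0.1059810574858066 ((0.4667164087295532, 0.11872343719005585), (0.12844912707805634, 0.08260510861873627), 71.31307220458984) [[0.40700000524520874, 0.07109999656677246], [0.4853000044822693, 0.04470000043511391], [0.5264000296592712, 0.1662999987602234], [0.448199987411499, 0.19280000030994415]]
plat 8714 [0.5258 0.3019 0.0631] ((0.5276730060577393, 0.30172598361968994), 0.06093727797269821)
box 25842 0.05006182453522259 ((0.49922385811805725, 0.21656401455402374), (0.3295634090900421, 0.15102915465831757), 71.4612808227539) [[0.3752000033855438, 0.08429999649524689], [0.5184000134468079, 0.03629999980330467], [0.623199999332428, 0.34880000352859497], [0.47999998927116394, 0.3968000113964081]]
guard 9166 0.10598182829146416 ((0.466686874628067, 0.1190495416522026), (0.12846343219280243, 0.08233378082513809), 71.36762237548828) [[0.40720000863075256, 0.07129999995231628], [0.4851999878883362, 0.04500000178813934], [0.526199996471405, 0.16680000722408295], [0.448199987411499, 0.1931000053882599]]
```

```bash
python3 - <<'E'
from h import *
np.set_printoptions(precision=4,suppress=True)
q=quat([0,0,-1],[.1,1,0]); B=np.array([.4388,-.232])
r.reach([*B,.22],q); r.move_straight([*B,.069],speed=.1)
command_gripper(0.03,30); r.hold(.2); print(r.read_state()['grip_width'],r.read_state()['time_s'])
r.move_straight([*B,.23],speed=.15)
s=r.read_state();print(s['grip_width'],s['eef_pos'],s['contact_force'],s['time_s'])
im,d=snap('side','side2')
cv2.imwrite('pics/c3.png',cv2.resize(im[150:390,150:400,::-1],None,fx=2,fy=2))
E
```

```text
0.03682874067803577 6.0667
0.036817147249842204 [ 0.4384 -0.2317  0.229 ] [ 0.2787  0.9124 -0.668 ] 7.2917
```

View pics/c3.png

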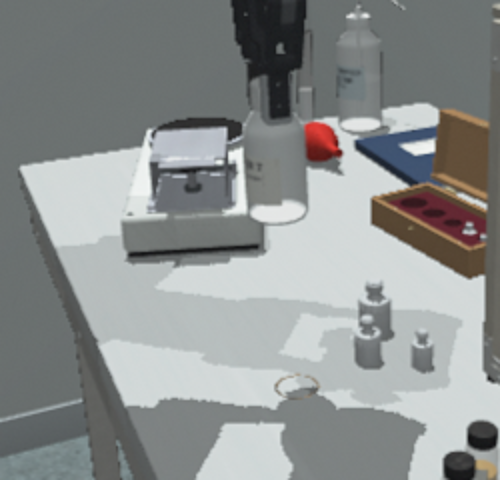

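The bottle is held clear of the bench, but the 37 mm grip width says the pads are on the shoulder (jaws at about (280,80) in the crop). I'll measure its hang height and tilt before placing it.

```bash
python3 - <<'E'
from h import *
from scipy.optimize import least_squares
np.set_printoptions(precision=4,suppress=True)
snap('scene','scene3')
for n,t in(('side','side2'),('scene','scene3')):
    P,im=cloud(n,t)
    m=(np.hypot(P[...,0]-.439,P[...,1]+.232)<.05)&(P[...,2]>.05)&(P[...,2]<.21)
    Q=P[m]; print(n,len(Q),'zmin',np.percentile(Q[:,2],[0,1,3]),np.histogram(Q[:,2],bins=8))
    z0=np.percentile(Q[:,2],1)
    B=Q[(Q[:,2]<z0+.065)&(Q[:,2]>z0+.004)]
    f=least_squares(lambda c:np.hypot(B[:,0]-c[0]-c[2]*(B[:,2]-.18),B[:,1]-c[1]-c[3]*(B[:,2]-.18))-.024,[.439,-.232,0,0],loss='soft_l1',f_scale=.002); print('axis@z.18',f.x)
E
```

```text
side 954 zmin [0.159  0.1599 0.1617] (array([ 92, 122, 126, 120, 117, 124, 129, 124]), array([0.159 , 0.1654, 0.1717, 0.1781, 0.1845, 0.1908, 0.1972, 0.2036,
       0.2099]))
axis@z.18 [ 0.4391 -0.232  -0.0122 -0.001 ]
scene 293 zmin [0.1521 0.1571 0.1599] (array([ 8, 33, 40, 39, 42, 43, 44, 44]), array([0.1521, 0.1594, 0.1666, 0.1738, 0.1811, 0.1883, 0.1955, 0.2028,
       0.21  ]))
axis@z.18 [ 0.4377 -0.2309 -0.0022  0.0038]
```

The base hangs at z≈0.159 with the TCP at 0.229, and the bottle is upright to within about 0.01 rad. So the grasp is usable; place it.

```bash
python3 - <<'E'
from h import *
np.set_printoptions(precision=4,suppress=True)
q=quat([0,0,-1],[.1,1,0]); C=np.array([.5275,.3015])
r.reach([*C,.24],q); r.move_straight([*C,.142],speed=.12)
print(r.move_straight([*C,.130],speed=.02,max_force=3)); s=r.read_state(); print(s['eef_pos'],s['contact_force'],s['grip_width'])
command_gripper(0.085); r.hold(.2)
r.move_straight([*C,.27],speed=.15)
r.reach([.40,.05,.33],q)
im,d=snap('wrist','w4'); snap('scene','scene4'); snap('side','side4')
for n,t in(('scene','scene4'),('side','side4')):
    P,im=cloud(n,t); m=(np.hypot(P[...,0]-.528,P[...,1]-.302)<.05)&(P[...,2]>.08)&(P[...,2]<.2); Q=P[m]
    from scipy.optimize import least_squares
    B=Q[Q[:,2]<.137]
    f=least_squares(lambda c:np.hypot(B[:,0]-c[0]-c[2]*(B[:,2]-.1),B[:,1]-c[1]-c[3]*(B[:,2]-.1))-.024,[.528,.302,0,0],loss='soft_l1',f_scale=.002); print(n,len(B),f.x,'top',np.percentile(Q[:,2],99))
print(r.read_state()['time_s'])
# closed gripper + IK feasibility for tool slopes
command_gripper(0.0)
ys=np.array([.3190,.9477,0]); xs=np.array([.9477,-.3190,0]); 
lip=np.array([.4461,.0581,0])
for al in(30,40,45,50,60,70):
    a=np.radians(al); d=ys*np.cos(a)-[0,0,np.sin(a)]
    for sg in(1,-1):
      for nm,yy in(('yh',xs),('yv',ys*np.sin(a)+[0,0,np.cos(a)])):
        qq=quat(d,sg*yy); out=[]
        for (S,Z) in((-40,150),(5,80),(70,170),(75,82)):
            p=lip+ys*S/1e3+[0,0,Z/1e3]-d*.025
            j=r.solve_ik(p,qq); out.append('-' if j is None else 'ok')
        print(al,sg,nm,out, None if j is None else np.array(j))
E
```

```text
True
[0.528  0.3015 0.1335] [ 0.2908 -0.9343  2.646 ] 0.03691622771516118
scene 382 [ 0.5281  0.3025  0.0175 -0.0156] top 0.17302454283318147
side 410 [0.5276 0.3011 0.0088 0.0265] top 0.17111301085441835
13.8417
30 1 yh ['ok', 'ok', 'ok', 'ok'] [-0.5862  0.6464  2.1273  1.1358  1.1745 -1.1846]
30 1 yv ['ok', 'ok', 'ok', 'ok'] [-0.5862  0.6464  2.1273  1.1358  1.1745 -2.7554]
30 -1 yh ['ok', 'ok', 'ok', 'ok'] [-0.5862  0.6464  2.1273  1.1358  1.1745  1.957 ]
30 -1 yv ['ok', 'ok', 'ok', 'ok'] [-0.5862  0.6464  2.1273  1.1358  1.1745  0.3862]
40 1 yh ['ok', 'ok', 'ok', 'ok'] [-0.5007  0.5264  2.111   1.0546  1.0495 -0.9901]
40 1 yv ['ok', 'ok', 'ok', 'ok'] [-0.5007  0.5264  2.111   1.0546  1.0495 -2.5609]
40 -1 yh ['ok', 'ok', 'ok', 'ok'] [-0.5007  0.5264  2.111   1.0546  1.0495  2.1514]
40 -1 yv ['ok', 'ok', 'ok', 'ok'] [-0.5007  0.5264  2.111   1.0546  1.0495  0.5807]
45 1 yh ['ok', 'ok', 'ok', 'ok'] [-0.4496  0.4762  2.0951  0.9945  0.9912 -0.876 ]
45 1 yv ['ok', 'ok', 'ok', 'ok'] [-0.4496  0.4762  2.0951  0.9945  0.9912 -2.4468]
45 -1 yh ['ok', 'ok', 'ok', 'ok'] [-0.4496  0.4762  2
[... 415 characters left out ...]
  2.0745  0.9192  0.9381  0.8212]
60 1 yh ['ok', 'ok', 'ok', 'ok'] [-0.2708  0.3753  2.0205  0.7212  0.8573 -0.4599]
60 1 yv ['ok', 'ok', 'ok', 'ok'] [-0.2708  0.3753  2.0205  0.7212  0.8573 -2.0307]
60 -1 yh ['ok', 'ok', 'ok', 'ok'] [-0.2708  0.3753  2.0205  0.7212  0.8573  2.6817]
60 -1 yv ['ok', 'ok', 'ok', 'ok'] [-0.2708  0.3753  2.0205  0.7212  0.8573  1.1109]
70 1 yh ['ok', 'ok', 'ok', 'ok'] [-0.1398  0.3527  1.9522  0.4738  0.8282 -0.1374]
70 1 yv ['ok', 'ok', 'ok', 'ok'] [-0.1398  0.3527  1.9522  0.4738  0.8282 -1.7081]
70 -1 yh ['ok', 'ok', '-', 'ok'] [-0.1398  0.3527  1.9522  0.4738  0.8282  3.0042]
70 -1 yv ['ok', 'ok', 'ok', 'ok'] [-0.1398  0.3527  1.9522  0.4738  0.8282  1.4334]
```

The bottle stands on the platform: both views put its axis within 2 mm of centre, with its top at 0.171–0.173. All the tool slopes are reachable. The lifting geometry depends on the closed gripper's outline, so I'll measure that from the clouds.

```bash
python3 - <<'E'
from h import *
np.set_printoptions(precision=3,suppress=True)
snap('side','g1'); snap('scene','g2'); s=r.read_state(); R=Ro.from_quat(s['eef_rot']).as_matrix(); print(s['grip_width'],s['eef_pos'])
for n,t in(('side','g1'),('scene','g2')):
    P,im=cloud(n,t); L=((P-s['eef_pos'])@R).reshape(-1,3)
    L=L[(np.abs(L[:,0])<.09)&(np.abs(L[:,1])<.09)]
    for z in np.arange(-.08,.036,.008):
        Q=L[(L[:,2]>=z)&(L[:,2]<z+.008)]*1e3
        if len(Q)>3: print(n,round((z+.004)*1e3),len(Q),np.percentile(Q[:,0],[2,98]),np.percentile(Q[:,1],[2,98]))
im=cv2.imread('pics/g1.png'); P,_=cloud('side','g1'); L=(P-s['eef_pos'])@R
m=(np.abs(L)<.12).all(-1); v,u=np.where(m); print(u.min(),u.max(),v.min(),v.max())
c=im[v.min():v.max(),u.min():u.max()]; g=cv2.imread('pics/g2.png')
P,_=cloud('scene','g2'); L=(P-s['eef_pos'])@R; m=(np.abs(L)<.12).all(-1); v,u=np.where(m); c2=g[v.min():v.max(),u.min():u.max()]
f=lambda c:cv2.convertScaleAbs(cv2.resize(c,(400,int(400*c.shape[0]/c.shape[1])))[:600],alpha=2.0)
a,b=f(c),f(c2); o=np.zeros((600,800,3),np.uint8); o[:a.shape[0],:400]=a;o[:b.shape[0],400:]=b; cv2.imwrite('pics/c4.png',o)
E
```

```text
0.00020341669161264554 [0.4  0.05 0.33]
side -76 95 [-10.491  18.328] [-51.568  11.906]
side -68 70 [-9.549 13.913] [-43.442  26.901]
side -60 85 [-9.801 14.741] [-37.143  24.929]
side -52 61 [-9.644 15.102] [-30.72    9.272]
side -44 50 [-8.209 12.759] [-15.956  -2.224]
side -36 60 [-9.38  12.533] [-16.039  -1.783]
side -28 54 [-8.134 12.381] [-16.68    3.402]
side -20 52 [-9.125 12.538] [-16.325  -1.508]
side -12 42 [-8.562 12.083] [-10.745  -3.884]
scene -76 94 [-8.776 20.815] [-44.849  47.789]
scene -68 76 [-9.013 16.431] [-40.632  42.474]
scene -60 96 [-8.281 16.22 ] [-34.115  33.792]
scene -52 38 [ 8.129 15.732] [-25.965  27.71 ]
scene -44 24 [ 6.596 14.398] [-4.597 14.788]
scene -36 32 [-1.641 13.689] [-5.209 15.305]
scene -28 42 [-4.651 14.906] [-4.038 16.035]
scene -20 36 [-4.564 14.528] [-11.824  14.787]
scene -12 13 [-1.472 13.658] [-4.263 10.713]
193 217 60 122
```

View pics/c4.png

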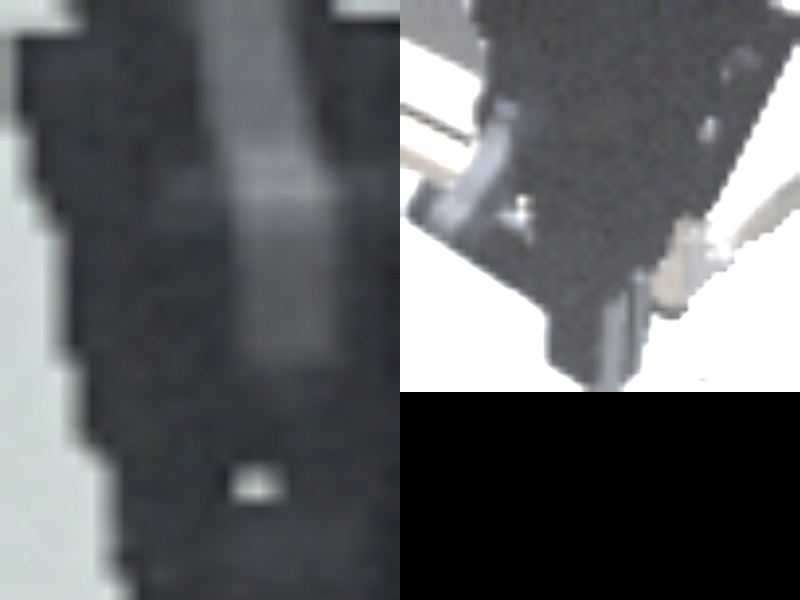

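The depth readings end about 30 mm short of where the stated fingertip should be. I'll check whether that is missing depth or a real offset by projecting the stated tip into both pictures.

```bash
python3 - <<'E'
from h import *
s=r.read_state(); R=Ro.from_quat(s['eef_rot']).as_matrix()
o=np.zeros((600,800,3),np.uint8)
snap('wrist','g3')
for i,(n,t) in enumerate((('side','g1'),('scene','g2'))):
    K,Rw,c,d,im=cam(n,t)
    def pj(X): x=K@(Rw.T@(X-c)); return x[:2]/x[2]
    p=[pj(s['eef_pos']+R[:,2]*k) for k in(-.048,0,.025)]; print(n,p,[d[int(round(q[1])),int(round(q[0]))] for q in p], [(Rw.T@(s['eef_pos']-c))[2]])
    u,v=np.round(p[1]).astype(int); w=33
    cr=cv2.resize(im[v-50:v+50,u-w:u+w,::-1],None,fx=6,fy=6,interpolation=0)
    for q in p: cv2.circle(cr,(int((q[0]-u+w+.5)*6),int((q[1]-v+50.5)*6)),3,(0,0,255),-1)
    o[:600,i*400:i*400+396]=cv2.convertScaleAbs(cr,alpha=1.5)
cv2.imwrite('pics/c5.png',o)
P,im=cloud('wrist','g3'); L=(P-s['eef_pos'])@R; m=(np.abs(L)<.1).all(-1); print('wrist max tool z',np.nanpercentile(L[m],[95,99,100],axis=0))
E
```

```text
side [array([209.02358975, 100.42226048]), array([211.64391399, 126.61619544]), array([212.97184858, 139.89082456])] [np.float32(0.90802723), np.float32(1.8896095), np.float32(1.9234151)] [np.float64(0.9407500086944653)]
scene [array([366.72144942, 199.97072391]), array([365.88864658, 217.31206014]), array([365.47224446, 225.98274279])] [np.float32(1.2189085), np.float32(1.2712798), np.float32(1.6745132)] [np.float64(1.2849935529186503)]
wrist max tool z [[ 0.01636698  0.04646794 -0.03995065]
 [ 0.01685376  0.05497751 -0.0203434 ]
 [ 0.01796432  0.06162606 -0.01029718]]
```

View pics/c5.png

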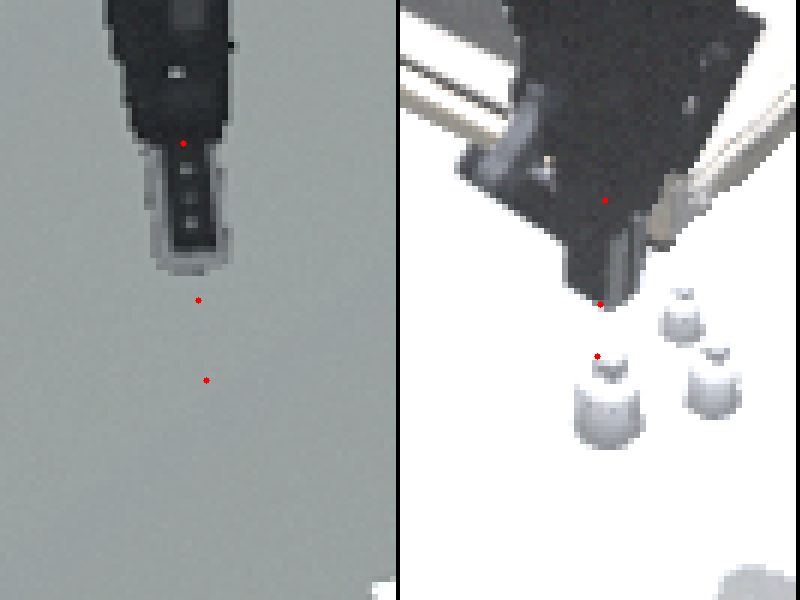

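All three cameras agree. The real closed tip is about 8 mm behind the TCP, not 25 mm ahead as stated, and the whole gripper is set back about 33 mm. In c5 the tip is at about row 268 while the TCP mark is at 300. That also explains the shoulder grip. I'll use the measured tip and outline. With the jaw plane vertical, the knuckles form a ramp that the lip can ride up, so I check that path in 2D.

```bash
cat > geo.py <<'E'
import numpy as np
def outline(al):
    a=np.radians(al); ax=np.array([np.cos(a),-np.sin(a)]); up=np.array([np.sin(a),np.cos(a)])
    k=[(0,0),(0,10),(12,16),(40,16),(44,28),(52,34),(60,42),(68,50),(90,50)]
    o=[]
    for (b0,h0),(b1,h1) in zip(k,k[1:]):
        for f in np.linspace(0,1,30): o.append(-(b0+f*(b1-b0))*ax+(h0+f*(h1-h0))*up)
    return np.array(o)
def theta(T,al):
    p=outline(al)+T-[125,55]; r=np.hypot(*p.T); m=(r<133.2)&(r>50)
    t=np.arctan2(p[:,1],-p[:,0])-np.arcsin(np.clip(46/r,-1,1)); t[~m]=-9
    i=t.argmax(); return max(t[i],0), (outline(al)[i]).round(0), r[i]
E
python3 - <<'E'
from geo import *
for al in(35,45,55):
  for T in((-3,70),(5,85),(15,100),(25,115),(40,130),(45,135),(50,140),(35,110),(28,85),(28,78),(45,78),(60,78),(74,78),(80,78)):
    t,o,rr=theta(np.array(T),al); print(al,T,round(t,3),o,round(rr))
E
```

```text
35 (-3, 70) 0 [-0. 20.] 133
35 (5, 85) 0.041 [-2. 21.] 132
35 (15, 100) 0.181 [-5. 23.] 133
35 (25, 115) 0.315 [-4. 22.] 132
35 (40, 130) 0.475 [-5. 23.] 133
35 (45, 135) 0.529 [-5. 23.] 133
35 (50, 140) 0.584 [-4. 22.] 133
35 (35, 110) 0.329 [-13.  29.] 133
35 (28, 85) 0.143 [-20.  33.] 133
35 (28, 78) 0.098 [-22.  35.] 132
35 (45, 78) 0.324 [-24.  60.] 133
35 (60, 78) 0.466 [-26.  74.] 133
35 (74, 78) 0.56 [-30.  82.] 133
35 (80, 78) 0.587 [-33.  84.] 133
45 (-3, 70) 0 [ 1. 22.] 132
45 (5, 85) 0.064 [-1. 24.] 133
45 (15, 100) 0.204 [-3. 25.] 133
45 (25, 115) 0.338 [-2. 25.] 132
45 (40, 130) 0.5 [-3. 25.] 133
45 (45, 135) 0.553 [-2. 25.] 133
45 (50, 140) 0.607 [-1. 24.] 133
45 (35, 110) 0.367 [-10.  33.] 133
45 (28, 85) 0.192 [-16.  39.] 133
45 (28, 78) 0.261 [-12.  54.] 133
45 (45, 78) 0.447 [-13.  73.] 133
45 (60, 78) 0.585 [-13.  84.] 133
45 (74, 78) 0.661 [-19.  90.] 133
45 (80, 78) 0.694 [-21.  92.] 133
55 (-3, 70) 0 [ 2. 25.] 132
55 (5, 85) 0.096 [ 0. 28.] 133
55 (15, 100) 0.233 [-0. 28.] 133
55 (25, 115) 0.367 [ 0. 28.] 133
55 (40, 130) 0.524 [ 1. 27.] 132
55 (45, 135) 0.58 [ 1. 27.] 133
55 (50, 140) 0.63 [ 2. 25.] 132
55 (35, 110) 0.407 [-6. 36.] 133
55 (28, 85) 0.379 [-2. 59.] 133
55 (28, 78) 0.39 [-1. 67.] 133
55 (45, 78) 0.588 [ 2. 84.] 133
55 (60, 78) 0.681 [-3. 91.] 133
55 (74, 78) 0.768 [-7. 97.] 133
55 (80, 78) 0.806 [-8. 99.] 133
```

```bash
cat >> h.py <<'E'
ys=np.array([.3195,.9476,0]); LIP=np.array([.4461,.0581,0]); AL=np.radians(40)
D=ys*np.cos(AL)-[0,0,np.sin(AL)]; Q=quat(D,-(ys*np.sin(AL)+np.array([0,0,np.cos(AL)])))
def pose(S,Z): return LIP+ys*S/1e3+np.array([0,0,Z/1e3])+D*.008
def go(S,Z,v=.08,f=12):
    h=r.move_straight(pose(S,Z),Q,speed=v,max_force=f); s=r.read_state(); e=s['eef_pos']-D*.008-LIP
    print((S,Z),h,'at',(e@ys*1e3).round(1),(e[2]*1e3).round(1),s['contact_force'].round(2),round(s['time_s'],2),flush=True); return h
E
python3 - <<'E'
from h import *
r.reach(pose(-90,200),Q); go(-70,110,.15)
ok=not go(-3,71,.08,5)
if ok:
    ok=not go(15,100,.06,8) and not go(30,120,.06,8)
    snap('side','l1'); snap('scene','l1s')
    a=cv2.imread('pics/l1.png')[120:320,130:390]; b=cv2.imread('pics/l1s.png')[240:380,180:400]
    a=cv2.resize(a,(520,400)); b=cv2.resize(b,(280,178)); o=np.zeros((400,800,3),np.uint8); o[:,:520]=a; o[:178,520:]=b; cv2.imwrite('pics/c6.png',o)
E
```

```text
(-70, 110) False at -70.1 110.4 [ 0.23 -0.36 -0.89] 17.46
(-3, 71) False at -3.3 71.1 [-0.02 -0.23  0.94] 18.57
(15, 100) False at 15.0 100.1 [-0.41  0.04  0.97] 19.29
(30, 120) False at 30.1 120.2 [-1.5  -1.44 -0.64] 19.86
```

View pics/c6.png

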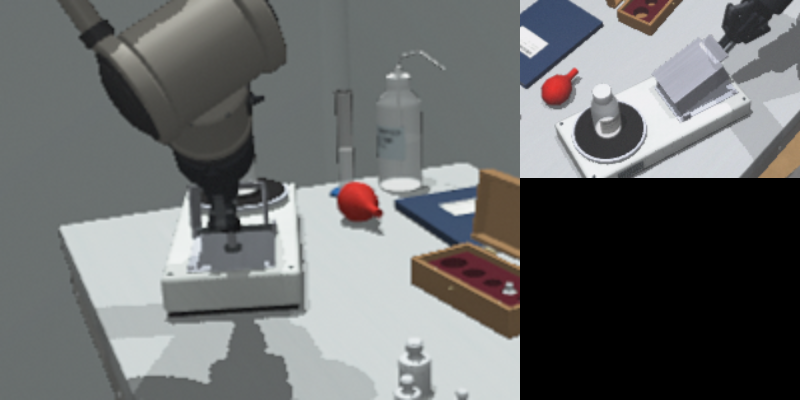

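The guard is lifting on the fingertip (tilted roof at about (690,75) in the inset), the toggle is still off at (232,240), and the bottle stands on the platform. I lift further and measure the guard angle from the roof's slope.

```bash
cat >> h.py <<'E'
def guard(tag):
    snap('scene',tag); P,im=cloud('scene',tag); X=P-LIP; s=X@ys; xs=np.array([.9476,-.3195,0]); x=X@xs
    m=(s>.03)&(s<.115)&(np.abs(x)<.035)&(X[...,2]>.075)&(X[...,2]<.22)&(im.max(-1)>90)
    if m.sum()<30: print('guard?',m.sum()); return
    a=np.polyfit(s[m],X[...,2][m],1); res=X[...,2][m]-np.polyval(a,s[m]); k=np.abs(res)<.006; a=np.polyfit(s[m][k],X[...,2][m][k],1)
    print('guard angle',-np.arctan(a[0]),m.sum(),k.sum(),np.std(res))
E
python3 - <<'E'
from h import *
guard('gA')
go(48,138,.06,8); r.hold(.15); guard('gB')
E
```

```text
guard angle 0.3496302417879623 988 964 0.0026979798788385597
(48, 138) False at 48.2 138.2 [-0.02 -0.86  0.56] 20.58
guard angle 0.5234116439668657 929 867 0.003629855990595431
```

The measured guard angle is 0.52 rad, matching the model. Now lower the tip in front of the toggle and push.

```bash
python3 - <<'E'
from h import *
go(27,80,.06,8); guard('gC')
h=go(82,79,.03,7); guard('gD')
snap('side','p1'); cv2.imwrite('pics/c7.png',cv2.resize(cv2.imread('pics/p1.png')[180:290,190:310],None,fx=5,fy=5,interpolation=2))
E
```

```text
(27, 80) True at 26.9 81.1 [-1.64 -3.98  1.9 ] 21.72
guard angle 0.11915794563671114 910 893 0.0024629972506517023
(82, 79) True at 26.9 81.1 [-2.44 -5.16  2.75] 22.05
guard angle 0.10843102616893664 912 901 0.002485144324915095
```

View pics/c7.png

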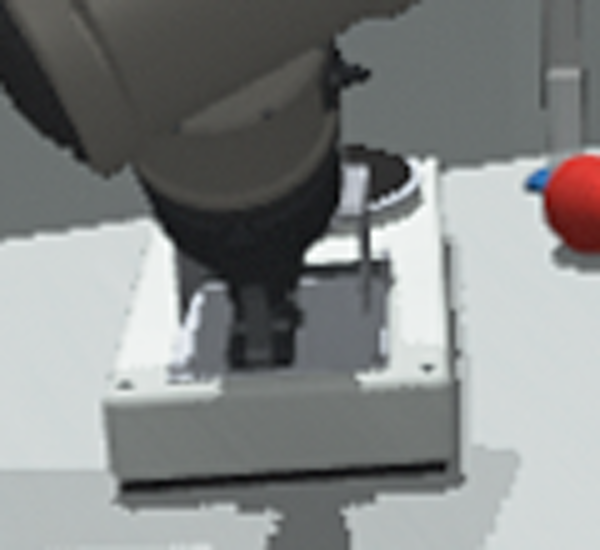

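The push stopped early. Guard 0.11 rad with a force along −axis puts the lip at 40 mm behind the tip, so the lip is wedged against the knuckle step and the toggle hasn't been reached. I need the knuckles under the lip before descending: raise the guard higher first, then steepen the tool on the way down. I check that for continuity.

```bash
cat > geo2.py <<'E'
import numpy as np
K=[(0,-10),(0,10),(12,16),(38,16),(38,28),(52,36),(68,52),(110,52)]
def outl(al,k=K):
    a=np.radians(al); ax=np.array([np.cos(a),-np.sin(a)]); up=np.array([np.sin(a),np.cos(a)]); o=[]
    for (b0,h0),(b1,h1) in zip(k,k[1:]):
        for f in np.linspace(0,1,40): o.append((-(b0+f*(b1-b0))*ax+(h0+f*(h1-h0))*up, b0+f*(b1-b0)))
    return np.array([x[0] for x in o]),np.array([x[1] for x in o])
def theta(T,al):
    o,b=outl(al); p=o+T-[125,55]; r=np.hypot(*p.T); t=np.arctan2(p[:,1],-p[:,0])-np.arcsin(np.clip(46/r,-1,1)); t[(r>133.2)|(r<50)]=-9
    i=t.argmax(); k=(b>37.9)&(r<133.2); 
    return max(t[i],0),b[i],r[i],(r[b>37.9].min())
def tog(T,al): # clearance to off-toggle: right top corner region
    o,_=outl(al); q=o+T-[71,54]; ax=np.array([-.435,.9]); n=np.array([-.9,-.435]); l=q@ax; d=q@n-5
    m=(l<50)&(l>0); return d[m].min() if m.any() else 99
E
python3 - <<'E'
from geo2 import *
W=[(48,138,40),(80,155,32),(98,163,30),(98,163,38),(85,140,48),(65,115,55),(45,95,58),(36,82,58),(75,80,58)]
for a,b in zip(W,W[1:]):
    for f in np.linspace(0,1,5)[:-1]:
        w=np.array(a)*(1-f)+np.array(b)*f; t=theta(w[:2],w[2]); print(w.round(0),'th %.2f back %.0f r %.0f kn_rmin %.0f'%t,'tog %.1f'%tog(w[:2],w[2]))
E
```

```text
[ 48. 138.  40.] th 0.57 back 17 r 133 kn_rmin 153 tog 99.0
[ 56. 142.  38.] th 0.63 back 18 r 133 kn_rmin 152 tog 99.0
[ 64. 146.  36.] th 0.70 back 12 r 127 kn_rmin 151 tog 99.0
[ 72. 151.  34.] th 0.77 back 12 r 128 kn_rmin 151 tog 99.0
[ 80. 155.  32.] th 0.83 back 12 r 129 kn_rmin 150 tog 99.0
[ 84. 157.  32.] th 0.87 back 12 r 129 kn_rmin 150 tog 99.0
[ 89. 159.  31.] th 0.91 back 12 r 130 kn_rmin 150 tog 99.0
[ 94. 161.  30.] th 0.95 back 12 r 130 kn_rmin 150 tog 99.0
[ 98. 163.  30.] th 0.99 back 12 r 131 kn_rmin 150 tog 99.0
[ 98. 163.  32.] th 0.99 back 12 r 131 kn_rmin 151 tog 99.0
[ 98. 163.  34.] th 1.00 back 12 r 131 kn_rmin 151 tog 99.0
[ 98. 163.  36.] th 1.00 back 12 r 131 kn_rmin 151 tog 99.0
[ 98. 163.  38.] th 1.01 back 12 r 131 kn_rmin 152 tog 99.0
[ 95. 157.  40.] th 0.96 back 12 r 126 kn_rmin 147 tog 99.0
[ 92. 152.  43.] th 0.92 back 12 r 121 kn_rmin 143 tog 99.0
[ 88. 146.  46.] th 0.87 back 12 r 116 kn_rmin 139 tog 99.0
[ 85. 140.  48.] th 0.82 back 36 r 133 kn_rmin 135 tog 99.0
[ 80. 134.  50.] th 0.82 back 38 r 133 kn_rmin 131 tog 99.0
[ 75. 128.  52.] th 0.82 back 41 r 133 kn_rmin 128 tog 99.0
[ 70. 121.  53.] th 0.78 back 44 r 133 kn_rmin 125 tog 99.0
[ 65. 115.  55.] th 0.75 back 48 r 133 kn_rmin 122 tog 99.0
[ 60. 110.  56.] th 0.71 back 51 r 133 kn_rmin 120 tog 99.0
[ 55. 105.  56.] th 0.67 back 52 r 133 kn_rmin 118 tog 99.0
[ 50. 100.  57.] th 0.64 back 54 r 133 kn_rmin 117 tog -1.3
[45. 95. 58.] th 0.61 back 57 r 133 kn_rmin 116 tog -9.6
[43. 92. 58.] th 0.60 back 58 r 133 kn_rmin 115 tog -6.9
[40. 88. 58.] th 0.58 back 59 r 133 kn_rmin 114 tog -4.2
[38. 85. 58.] th 0.56 back 61 r 133 kn_rmin 114 tog -1.4
[36. 82. 58.] th 0.55 back 62 r 133 kn_rmin 113 tog 1.3
[46. 82. 58.] th 0.65 back 68 r 132 kn_rmin 106 tog -8.8
[56. 81. 58.] th 0.71 back 73 r 132 kn_rmin 98 tog -17.4
[65. 80. 58.] th 0.77 back 79 r 133 kn_rmin 92 tog -26.0
```

```bash
cat > path.py <<'E'
W=[(48,138,40),(80,155,32),(100,165,28),(113,143,28),(108,135,38),(85,122,50),(60,112,58),(37,102,62),(34,82,60)]
E
python3 - <<'E'
from geo2 import *
from path import W
for a,b in zip(W,W[1:]+[(75,80,60)]):
    for f in np.linspace(0,1,5)[:-1]:
        w=np.array(a)*(1-f)+np.array(b)*f; t=theta(w[:2],w[2]); print(w.round(0),'th %.2f back %.0f r %.0f kn_rmin %.0f'%t,'tog %.1f'%tog(w[:2],w[2]))
from h import *
def P(S,Z,al):
    a=np.radians(al); d=ys*np.cos(a)-[0,0,np.sin(a)]; return LIP+ys*S/1e3+[0,0,Z/1e3]+d*.008, quat(d,-(ys*np.sin(a)+[0,0,np.cos(a)]))
for w in W+[(76,80,60)]:
    j=r.solve_ik(*P(*w)); print(w, None if j is None else np.round(j,2))
E
```

```text
[ 48. 138.  40.] th 0.57 back 17 r 133 kn_rmin 153 tog 99.0
[ 56. 142.  38.] th 0.63 back 18 r 133 kn_rmin 152 tog 99.0
[ 64. 146.  36.] th 0.70 back 12 r 127 kn_rmin 151 tog 99.0
[ 72. 151.  34.] th 0.77 back 12 r 128 kn_rmin 151 tog 99.0
[ 80. 155.  32.] th 0.83 back 12 r 129 kn_rmin 150 tog 99.0
[ 85. 158.  31.] th 0.88 back 12 r 129 kn_rmin 150 tog 99.0
[ 90. 160.  30.] th 0.92 back 12 r 130 kn_rmin 150 tog 99.0
[ 95. 162.  29.] th 0.96 back 12 r 131 kn_rmin 151 tog 99.0
[100. 165.  28.] th 1.01 back 0 r 121 kn_rmin 151 tog 99.0
[103. 160.  28.] th 1.01 back 0 r 115 kn_rmin 145 tog 99.0
[106. 154.  28.] th 1.01 back 0 r 109 kn_rmin 138 tog 99.0
[110. 148.  28.] th 1.00 back 0 r 103 kn_rmin 132 tog 99.0
[113. 143.  28.] th 1.00 back 0 r 97 kn_rmin 126 tog 99.0
[112. 141.  30.] th 0.98 back 12 r 107 kn_rmin 125 tog 99.0
[110. 139.  33.] th 0.98 back 39 r 133 kn_rmin 124 tog 99.0
[109. 137.  36.] th 0.98 back 40 r 133 kn_rmin 123 tog 99.0
[108. 135.  38.] th 0.98 back 42 r 133 kn_rmin 122 tog 99.0
[102. 132.  41.] th 0.95 back 43 r 133 kn_rmin 121 tog 99.0
[ 96. 128.  44.] th 0.92 b
[... 850 characters left out ...]
 tog 2.9
[44. 82. 60.] th 0.66 back 69 r 132 kn_rmin 105 tog -8.0
[54. 81. 60.] th 0.72 back 74 r 132 kn_rmin 98 tog -17.0
[65. 80. 60.] th 0.79 back 80 r 133 kn_rmin 91 tog -26.0
(48, 138, 40) [-0.5   0.45  2.09  1.01  1.1   0.68]
(80, 155, 32) [-0.49  0.49  2.1   1.13  1.18  0.59]
(100, 165, 28) [-0.47  0.51  2.11  1.2   1.22  0.56]
(113, 143, 28) [-0.43  0.56  2.12  1.24  1.18  0.5 ]
(108, 135, 38) [-0.37  0.48  2.09  1.13  1.05  0.68]
(85, 122, 50) [-0.32  0.41  2.05  0.93  0.93  0.91]
(60, 112, 58) [-0.29  0.38  2.03  0.76  0.87  1.06]
(37, 102, 62) [-0.3   0.38  2.03  0.68  0.84  1.11]
(34, 82, 60) [-0.33  0.43  2.06  0.76  0.82  0.99]
(76, 80, 60) [-0.23  0.44  2.04  0.79  0.78  1.06]
```

The path is continuous: the guard stays above 0.5 rad and the knuckles stay under the lip. The toggle is cleared by at least 1.7 mm. Run it, stopping on any contact.

```bash
cat >> h.py <<'E'
def P3(S,Z,al):
    a=np.radians(al); d=ys*np.cos(a)-[0,0,np.sin(a)]; return LIP+ys*S/1e3+[0,0,Z/1e3]+d*.008, quat(d,-(ys*np.sin(a)+[0,0,np.cos(a)])),d
def go3(w,v=.06,f=9):
    p,q,d=P3(*w); h=r.move_straight(p,q,speed=v,max_force=f); s=r.read_state(); d=Ro.from_quat(s['eef_rot']).as_matrix()[:,2]; e=s['eef_pos']-d*.008-LIP
    print(w,h,'at',(e@ys*1e3).round(1),(e[2]*1e3).round(1),s['contact_force'].round(2),round(s['time_s'],2),flush=True); return h
E
python3 - <<'E'
from h import *
from path import W
for i,w in enumerate(W):
    if go3(w): break
    if i in(2,4,6,8): guard(f'gp{i}')
snap('side','p2'); guard('gE')
E
```

```text
(48, 138, 40) False at 47.9 137.8 [-0.06 -0.76 -0.12] 23.31
(80, 155, 32) False at 79.9 154.8 [-0.03 -0.43 -0.04] 24.07
(100, 165, 28) False at 100.0 165.0 [-0.09 -0.53 -0.19] 24.61
guard angle 0.32496756750202405 351 182 0.012364155129830339
(113, 143, 28) False at 112.9 141.8 [ 0.42  0.61 -9.78] 25.23
(108, 135, 38) True at 108.1 135.6 [ 0.36 -0.68  0.23] 25.47
guard angle 0.6007774704888275 433 205 0.012653821231126869
```

```bash
python3 - <<'E'
from h import *
a=cv2.imread('pics/p2.png')[170:290,190:320]; b=cv2.imread('pics/gE.png')[250:380,190:390]
a=cv2.resize(a,(400,370),interpolation=2); b=cv2.resize(b,(400,260),interpolation=2); o=np.zeros((370,800,3),np.uint8); o[:,:400]=a; o[:260,400:]=b; cv2.imwrite('pics/c8.png',o)
P,im=cloud('scene','gE'); X=P-LIP; s=X@ys; x=X@np.array([.9476,-.3195,0])
m=(s>-.02)&(s<.14)&(np.abs(x)<.04)&(X[...,2]>.06)&(X[...,2]<.24)&(im.max(-1)>90)
for lo in np.arange(.06,.24,.012):
    k=m&(X[...,2]>=lo)&(X[...,2]<lo+.012)
    if k.sum(): print(round(lo,3),k.sum(),np.percentile(s[k],[5,50,95]).round(3))
E
```

```text
0.084 2 [0.06  0.079 0.099]
0.096 2 [0.054 0.055 0.056]
0.108 13 [0.126 0.139 0.14 ]
0.12 154 [0.129 0.135 0.139]
0.132 189 [0.077 0.125 0.132]
0.144 161 [0.11  0.117 0.122]
0.156 182 [0.1   0.108 0.113]
0.168 142 [0.088 0.098 0.105]
0.18 63 [0.088 0.092 0.096]
0.192 4 [0.083 0.085 0.086]
0.204 7 [-0.018  0.003  0.084]
0.216 6 [0.039 0.063 0.08 ]
0.228 59 [0.028 0.056 0.073]
```

View pics/c8.png

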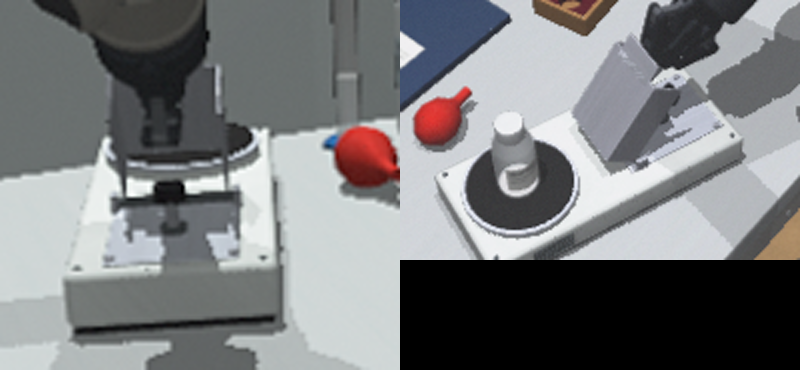

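The guard now stands at about 0.95 rad, as predicted (roof slope 54°). The toggle is still off with its black top at (170,190), and the bottle is fine. The −10 N was the lip hopping over the knuckle step. Continue.

```bash
python3 - <<'E'
from h import *
from path import W
ok=True
for i,w in enumerate(W[4:]):
    if go3(w): ok=False; break
guard('gF')
if ok:
    r.hold(.1); h=go3((80,80,60),.03,7); guard('gG'); snap('side','p3')
E
```

```text
(108, 135, 38) False at 107.8 134.6 [0.21 0.22 0.77] 25.82
(85, 122, 50) False at 85.1 121.8 [-0.66 -1.4   0.69] 26.43
(60, 112, 58) False at 60.1 111.9 [-1.08 -0.01  0.39] 27.05
(37, 102, 62) False at 37.1 102.0 [-1.04 -1.25  0.05] 27.62
(34, 82, 60) False at 34.0 82.0 [ 0.35 -0.25 -0.04] 28.11
guard angle 0.5155175244734318 961 884 0.0068157198454456116
(80, 80, 60) True at 75.9 79.7 [-3.04 -6.34  6.66] 29.54
guard angle 0.5946603836765124 503 327 0.011335184626893393
```

The push stopped at 76 mm with 7–9 N, right where the toggle's hard stop is predicted. Withdraw the same way, then verify.

```bash
python3 - <<'E'
from h import *
for w in((34,82,60),(0,74,60),(-50,80,60),(-110,200,60)):
    if go3(w,.08,12): print('hit')
r.hold(.5); guard('gH'); snap('side','p4')
a=cv2.imread('pics/p4.png')[190:290,190:310]; b=cv2.imread('pics/gH.png')[250:390,190:390]
a=cv2.resize(a,(480,400),interpolation=2); b=cv2.resize(b,(320,224),interpolation=2); o=np.zeros((400,800,3),np.uint8); o[:,:480]=a; o[:224,480:]=b; cv2.imwrite('pics/c9.png',o)
E
```

```text
(34, 82, 60) False at 34.0 82.1 [ 0.36 -1.35  1.05] 30.32
(0, 74, 60) False at 0.1 74.0 [-0.11 -0.22  0.37] 30.9
(-50, 80, 60) False at -49.8 80.0 [-0.05 -1.   -0.63] 31.68
(-110, 200, 60) False at -109.8 199.7 [-0.55 -0.08 -0.1 ] 33.51
guard angle -0.001547069545377899 868 860 0.002371594824174068
```

View pics/c9.png

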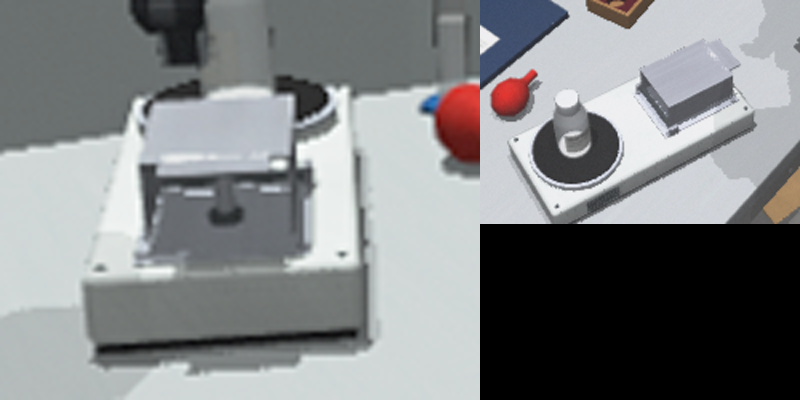

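The guard is shut (0.00 rad) and the bottle is standing. I check the toggle's lean from depth through the open end, before versus after, and the bottle and bystanders too.

```bash
python3 - <<'E'
from h import *
from scipy.optimize import least_squares
for tag in('side','p4'):
    P,im=cloud('side',tag); X=P-LIP; s=X@ys; x=X@np.array([.9476,-.3195,0]); z=X[...,2]
    for lo in np.arange(.058,.1,.006):
        m=(np.abs(x)<.006)&(s>.03)&(s<.115)&(z>=lo)&(z<lo+.006)
        if m.sum(): print(tag,round(lo*1e3+3),m.sum(),(np.percentile(s[m],[10,50,90])*1e3).round(1))
for n,t in(('scene','gH'),('side','p4')):
    P,im=cloud(n,t); m=(np.hypot(P[...,0]-.528,P[...,1]-.302)<.05)&(P[...,2]>.08)&(P[...,2]<.2); Q_=P[m]; B=Q_[Q_[:,2]<.137]
    f=least_squares(lambda c:np.hypot(B[:,0]-c[0]-c[2]*(B[:,2]-.1),B[:,1]-c[1]-c[3]*(B[:,2]-.1))-.024,[.528,.302,0,0],loss='soft_l1',f_scale=.002); print(n,len(B),f.x.round(4),'top',np.percentile(Q_[:,2],99).round(4))
for p in((334,318),(362,325),(338,300),(437,230)): print(p,pix('side','side',*p).round(4),pix('side','p4',*p).round(4))
E
```

```text
side 61 10 [60.6 62.7 69.7]
side 67 9 [57.6 60.1 61.3]
side 73 10 [57.3 58.1 60.8]
side 79 14 [51.1 53.5 55.3]
side 85 2 [51.4 52.5 53.5]
p4 61 14 [64.  69.  70.2]
p4 67 12 [68.6 71.4 74.7]
p4 73 10 [71.3 74.8 75.5]
scene 372 [ 0.5283  0.3025  0.019  -0.018 ] top 0.173
side 361 [0.5275 0.3012 0.0151 0.0242] top 0.1712
(334, 318) [ 0.5187 -0.2269  0.0283] [ 0.5192 -0.2258  0.0276]
(362, 325) [ 0.5578 -0.2553  0.0192] [ 0.5559 -0.2588  0.0215]
(338, 300) [ 0.5483 -0.1825  0.0353] [ 0.5484 -0.1822  0.0351]
(437, 230) [ 0.7568 -0.1855  0.1357] [ 0.7582 -0.1837  0.1349]
```

The stem leaned about −0.45 rad before and leans about +0.45 rad now, so the toggle is fully over. Hand in.

```bash
python3 -c "
from h import *
r.finish_job(); print(r.read_state()['time_s'])"
```

```text
the job is handed in; nothing more can be done
the job is handed in; nothing more can be done
```

The job is handed in, at about 34 s of the 61 s allowed. The smaller bottle stands on the platform, the toggle is on and the guard is shut; no verdict is reported.

**What I did:** I gripped the bottle from above, set it on the platform and let go. Then I lifted the guard by its lip with the closed fingers, pushed the toggle over to its stop, and drew the fingers out so the guard dropped shut.

**Last checks:**
- **Bottle:** its axis is within 2 mm of the platform centre in both camera views. Its top is at 0.171–0.173 m and it is upright to about 0.03 rad.
- **Guard:** it measured 0.52 rad with the toggle still off, above 0.5 rad just before the push, and 0.00 rad after I withdrew. The 0.59 rad reading at the end of the push was a poor fit; the geometry predicts about 0.8 rad there.
- **Toggle:** the stem's lean, read from depth, went from about −0.45 to +0.45 rad, which is fully on.
- **Bystanders:** the big bottle and the weights read within about 4 mm of where they started, which is mostly measurement noise.
- **Arm:** it ended clear of everything.

**What disagreed or failed:**
- **Fingertip position:** all three cameras put the closed fingertips about 8 mm behind the tool centre point (TCP), not 25 mm ahead as the task text says. The bottle was therefore held at its shoulder (37 mm wide rather than 48 mm). I used the measured tip for the guard and toggle.
- **First push at the toggle:** it stopped early because the lip had wedged against the gripper's knuckles. I raised the guard to about 1 rad, came down with a steeper tool, and the second push worked.
- **Force spike:** a brief −10 N showed while raising the guard, probably the lip hopping over the knuckle step. It was gone at the next reading, well under the limits.

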